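Turn the stir-bar rack round in its case

TASK

The stir-bar rack in the storage case was packed back to front. Swing the case's lid right over until it stays open by itself, lift the rack out and set it down flat on the middle of the white heat pad, a quarter turn round from how it sat in the case, and let go of it. Then take it again and put it back fully home in the case the other way round, raised end at the hinge side, without dropping it; leave the lid open and the flask, glass lid and retriever rod where they are.

Things in the scene. Friction and masses are not known exactly. Their poses are not given: they have to be found in the camera images.
- case: Grey open-topped storage case, fixed to the shelf, 158 x 142 x 85 mm (its x, y, z), walls 6 mm thick, inside 146 x 130 mm, inner floor 6 mm above its underside. Origin: centre of its underside; z up, y along the hinge, x from the front (lid tab) to the hinge side; it is yawed up to 0.35 rad from the world's axes.
- lid (a joint): Lid hinge angle, rad: 0 shut, 1.57 upright, 1.9 fully open, leaning back on its stop. The lid is a flat grey plate of about 0.2 kg, 158 x 142 x 8 mm, lying on the rim. The hinge is free but damped: before upright the lid falls slowly shut, past it it falls slowly back to 1.9 and stays, its top (tab) then 270 mm above the shelf.
- lid_tab (a point): Grip point on the black tab that juts 36 mm out from the middle of the lid's front edge in the lid's plane; the tab is 24 mm wide (along the hinge) and 10 mm thick; this point is 24 mm out from the lid's edge, 182 mm from the hinge axis, at mid thickness (89 mm above the shelf when shut). Open space below the tab. It moves with the lid.
- lid_hinge (a point): Middle of the hinge axis, at the far rim of the case, 85 mm above the shelf; the axis runs along the case's y.
- rack: Beech stir-bar rack, about 0.3 kg, 138 x 122 mm (its x, y); base 16 mm thick, its lowest 6 mm set in 5 mm all round as a lead-in. Origin: centre of the underside, z up; +x towards its raised end. Starts on the case's inner floor, about 4 mm clear of the walls each side, raised end at the front (its x opposite to the case's x); at the end its x must point as the case's x.
- rack_post (a point): Middle of the top of the rack's grip: a square post 26 x 26 mm in the middle of the rack, reaching 74 mm above the rack's underside. Grip it across either pair of faces, which face the rack's x and y; 34 mm free to the raised block, 52 mm or more to the case walls.
- rack_raised (a point): Middle of the top of the raised block at the rack's +x end, 58 mm from the rack's centre, 46 mm above its underside; the block is 22 mm deep and 118 mm wide and carries two long white stir bars. Four small bars lie at the low -x end.
- heat_pad: White square ceramic heat pad, fixed, 190 x 190 mm, 10 mm thick. Origin: centre of its underside, z up. It lies on the other side of the case, left or right; yawed up to 0.4 rad.
- flask: Erlenmeyer flask, glass, 84 mm wide, 138 mm tall, standing to the left. Origin: centre of its underside. Leave alone.
- glass_lid: Round glass lid with knob, 108 mm wide, 42 mm tall, to the left. Origin: centre of its underside. Leave alone.
- retriever: Steel stir bar retriever rod, 285 mm long, 14 mm thick at its ends, lying crosswise beyond the case. Origin: near its middle, at the underside. Leave alone.
- hotplate: Small white hotplate with a black toggle on its front, 190 x 180 x 89 mm, fixed, to the right. Origin: centre of its underside. Not used.
Not all that is in view belongs to the job. Leave any blue or turquoise look-alike of the case alone.

How it is judged:
By the outcome, as a careful person would: the job done as asked, in the order asked, and still so for the second after the job is handed in, with the robot touching nothing.
It also fails if it takes over 67 s, if anything falls off the work surface, if the arm or the gripper's body presses on something with over 40 N, if the wrist force passes 120 N, or if a joint passes its speed limit or range.

ROBOT

A 7-joint arm with a two-finger parallel gripper is mounted at the origin on the work surface. World frame = base frame: x ahead of the robot, y to its left, z up, the work surface at z = 0. Lengths are in mm, angles in rad, forces in N, time in s.
With the tool pointing down it reaches from about 400 to 875 mm from the base axis. Payload 4.4 kg.
Tool frame: the origin (TCP) lies on the centre line of the jaws, within the pads' length; the fingertips stand 25 mm ahead of it and the grasp point (between the pads) lies 6 mm ahead of it (ctrl.finger_overhang is the distance from the TCP to the fingertips, in mm); z points along the fingers, y is the line along which they close (so a half turn about z gives the same grasp; the last joint's range is limited). The gripper opens to 85 mm and grips with 20 to 120 N. Pads are 22 mm wide; open, the fingers measure 114 mm over their backs; the gripper's body (76 mm by 85 mm) begins 54 mm behind the grasp point. The pads swing forward as they close: fully open they stand 13 mm farther back than shut.
Start: joints at [-1.258, 0.628, 0.038, 1.517, -0.027, 0.996, -0.02], TCP at [240.352, 603.944, 256.313] pointing down, gripper open.
Joint ranges: [-3.06, 3.06], [-0.37, 2.12], [-1.25, 1.32], [0.18, 2.47], [-1.1, 4.24], [0.23, 1.98], [-2.94, 2.94]. Speed limits (rad/s): [2.57, 2.57, 3.14, 3.14, 3.14, 3.14, 3.14].

INTERFACE

Orientations are given as [roll, pitch, yaw] about the fixed x, y, z axes, in that order (R = Rz(yaw) Ry(pitch) Rx(roll)).
In Python, from cell import ctrl gives the robot as it stands. The module is installed in compiled form; this text tells all that it offers.
- The arm moves only by the tool play_rows, never from a script. Its argument "targets" is a list of rows, each a list of 5 numbers: the closure, from 0 (fully open) to 1 (shut), then the shift along the tool's x, y, z in cm, then the turn about the tool's z in degrees. In form: [[gripper, dx, dy, dz, spin], ...]. A call has 1 to 10 rows; each row is the pose to reach, as a shift and turn from the pose commanded when the call began, along the tool's axes at that moment; what a row does not reach only later rows make up. A row lasts 1/10 s, in which the tool goes at most 50 mm and 8.59 degrees, less where a joint would pass 70% of its speed; a pose out of reach is approached as far as the arm can. A call with a gripper value outside its range is refused whole. The fingers move at their own pace and stop on an object; the grip force is fixed at half the most. Time passes only in rows, so rows that repeat a pose let the fingers close. It gives the time, the measured TCP pose, the force, the opening and the grip force at its end, in the units of the state.
- ctrl.read_state(): the state, without advancing time (a new reading comes with each control period).
- ctrl.get_image(name): name is "scene" or "top" or "wrist"; returns (picture, depth): 384x512x3 uint8, red, green, blue; 384x512 float32, mm along the optical axis (not along the pixel's ray), 0 where there is no reading.
- ctrl.calibration(name): a dict with "vfov" (degrees; the focal length in pixels is half the picture's height over the tangent of half this angle, whatever the lens; pixels are square), "cx", "cy" (the principal point, pixels), "k1" (the pictures are not rectified: a ray, as slopes to the right and down, at radius r is drawn at 1 + k1 r^2 times it, then the intrinsics apply), "extrinsics" (4x4, takes a point from camera to world coordinates); the wrist camera has in their place "mount" (4x4, takes a point from camera to tool coordinates, whose origin is the TCP and whose axes are the flange's). Camera axes: x right, y down, z forward; pixel columns grow to the right and rows downward; lengths in mm; the calibration is good to about 2 mm. A picture is of the moment at which its call begins: read the wrist's pose just before it. calibration takes no time and is no camera call.
- ctrl.finish_job(): hands the job in; it is judged then, once.
Trained networks look in the newest picture that a camera, given by its name, has taken for a name from the list of things; names that differ only in an ending like _2 or _b are one class to them, and where a whole thing is asked for, a point or a joint stands for the part that bears it (a point fixed in the world has none). Each returns a list of dicts, best first, with "confidence" (0 to 1); they miss things now and then, are a little off and sometimes report something else, mostly with a low value. They report only what shows in the picture. A call takes as long as a camera call. They do not tell look-alikes from the thing itself.
- ctrl.search_frame(camera, name): "bbox" ([left, top, right, bottom] in pixels, round what is visible of it).
- ctrl.trace(camera, name): "pixels" (384x512 bool, what is visible of it) and "bbox" ([left, top, right, bottom] in pixels, round what is visible of it).
The state is a dict: "clock": time; "qpos": joint angles; "qd": joint speeds; "tau": joint torques, N m; "eef_pos": TCP position; "tool_rot": TCP orientation; "force": force on the tool from outside, world axes, zero at the start; "torque": the same for the moment, N m; "width": finger opening in mm; "gripper_force": force on a finger pad.
Only numpy, scipy, OpenCV 4.12 (cv2) and the standard library are available. Lean on these libraries where they do the work, as an engineer would, in place of code of your own. Each camera call takes 0.05 s, during which the arm holds its last target. There are 200 camera calls.

## Working session

There is one attempt and no reset: what is moved stays moved. The work goes in short steps, Python scripts to look and compute and a tool call to move; the robot and the scene stay as the last step left them, time stands still between calls to the robot, and variables do not carry over. Pictures are saved under pics/ and viewed, at most 10 in all, crops included, and the job is handed in when it is done.

Besides the shell and the picture viewer there is one more tool, called after ">>>" as name(argument=value, ...) on one line, values as JSON. play_rows: Moves the arm, as the interface text tells. Its arguments: {"type":"object","properties":{"targets":{"type":"array"}},"required":["targets"]}

```bash
mkdir -p pics; ls; cat > h.py <<'E'
import numpy as np, cv2
from cell import ctrl
from scipy.spatial.transform import Rotation as R
def cam(name, st=None):
    c=ctrl.calibration(name); f=192/np.tan(np.radians(c['vfov'])/2)
    if 'extrinsics' in c: T=np.array(c['extrinsics'])
    else:
        T=np.eye(4); T[:3,:3]=R.from_euler('xyz',st['tool_rot']).as_matrix(); T[:3,3]=st['eef_pos']; T=T@np.array(c['mount'])
    K=np.array([[f,0,c['cx']],[0,f,c['cy']],[0,0,1]]); return K,np.array([c['k1'],0,0,0,0.]),T
def cloud(name,depth,st=None):
    K,D,T=cam(name,st); v,u=np.mgrid[0:384,0:512]
    p=cv2.undistortPoints(np.stack([u,v],-1).reshape(-1,1,2).astype(float),K,D).reshape(384,512,2)
    P=np.dstack([p[...,0]*depth,p[...,1]*depth,depth])
    W=P@T[:3,:3].T+T[:3,3]; W[depth<=0]=np.nan; return W
def shot(name,fn=None):
    st=ctrl.read_state(); im,d=ctrl.get_image(name)
    if fn: cv2.imwrite('pics/'+fn,im[...,::-1])
    return im,d,cloud(name,d,st)
E
python3 - <<'E'
from h import *
a,_,W=shot('scene'); b,_,W2=shot('top'); 
np.savez('s0',W=W,W2=W2,a=a,b=b)
cv2.imwrite('pics/a0.png',np.vstack([a,b])[...,::-1][::1])
for cn,Wc in(('scene',W),('top',W2)):
  for n in('case','lid','lid_tab','rack','heat_pad','flask','glass_lid','retriever','hotplate'):
    for r in ctrl.trace(cn,n)[:3]:
        m=r['pixels']; print(cn,n,round(r['confidence'],2),np.round(r['bbox']),np.round(np.nanmedian(Wc[m],0)))
s=ctrl.read_state();print(s['tool_rot'],s['clock'],ctrl.finger_overhang)
E
python3 -c "
import cv2;i=cv2.imread('pics/a0.png');cv2.imwrite('pics/a1.png',cv2.resize(i,(400,600)))
import numpy as np;cv2.imwrite('pics/a2.png',cv2.resize(np.hstack([i[:384],i[384:]]),(800,300)))"
```

```text
pics
scene case 0.93 [342.  95. 398. 163.] [249. 281.  93.]
scene case 0.89 [195. 170. 257. 242.] [ 570. -137.   93.]
scene case 0.66 [177.  92. 230. 159.] [ 292. -246.   93.]
scene lid 0.96 [339.  96. 405. 151.] [223. 286.  95.]
scene lid 0.72 [179.  92. 229. 145.] [ 265. -252.   94.]
scene lid 0.6 [196. 167. 256. 230.] [ 555. -141.   94.]
scene lid_tab 0.98 [195. 167. 257. 229.] [ 553. -140.   94.]
scene lid_tab 0.86 [343.  97. 404. 150.] [223. 288.  95.]
scene heat_pad 0.86 [282. 186. 360. 255.] [548. 152.  12.]
scene flask 0.61 [402. 169. 434. 212.] [452. 418.  60.]
scene retriever 0.92 [241. 278. 343. 305.] [772.  53.  11.]
scene retriever 0.44 [194. 167. 256. 230.] [ 555. -141.   94.]
scene hotplate 0.69 [ 84. 170. 160. 244.] [ 606. -428.   87.]
top case 0.97 [300. 238. 351. 303.] [ 257. -248.   93.]
top case 0.95 [266. 156. 314. 216.] [ 535. -137.   93.]
top case 0.57 [193. 124. 269. 130.] [770. 106.  11.]
top lid 0.94 [133. 251. 192. 319.] [213. 289.  94.]
top lid 0.77 [267. 156. 317. 213.] [ 544. -138.   93.]
top lid 0.74 [306. 238. 351. 304.] [ 260. -252.   93.]
top lid_tab 0.93 [268. 157. 315. 217.] [ 542. -139.   93.]
top lid_tab 0.81 [137. 250. 192. 315.] [213. 288.  94.]
top lid_tab 0.66 [307. 239. 348. 303.] [ 257. -251.   93.]
top heat_pad 0.59 [177. 162. 240. 216.] [537. 153.  10.]
top flask 0.9 [114. 203. 146. 227.] [425. 413.  62.]
top glass_lid 0.81 [123. 164. 154. 195.] [575. 420.  12.]
top retriever 0.57 [176. 164. 238. 220.] [537. 152.  10.]
top retriever 0.54 [194. 125. 267. 128.] [773. 191.  11.]
top hotplate 0.83 [345. 147. 402. 208.] [ 571. -431.   85.]
[ 3.14153740e+00 -4.97564021e-05  2.76273640e+00] 1.0 25.0
```

View pics/a2.png

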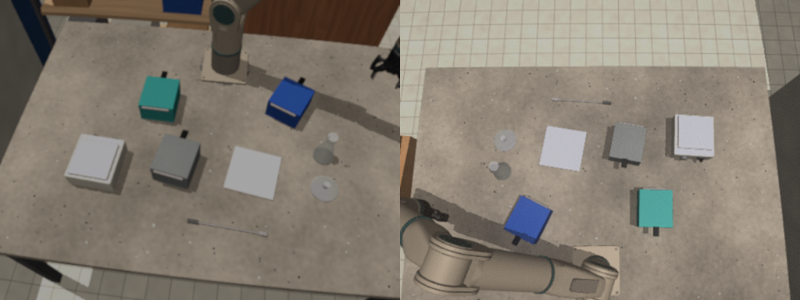

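```bash
python3 - <<'E'
import numpy as np,cv2
z=np.load('s0.npz')
a=cv2.resize(z['a'][150:262,180:375],None,fx=4,fy=4,interpolation=2)[:300*2][...,::-1]
cv2.imwrite('pics/c1.png',a[:600,:800])
W=np.vstack([z['W'].reshape(-1,3),z['W2'].reshape(-1,3)]);C=np.vstack([z['a'].reshape(-1,3),z['b'].reshape(-1,3)]).astype(int)
for nm,(W,C) in {'scene':(z['W'],z['a']),'top':(z['W2'],z['b'])}.items():
  W=W.reshape(-1,3);C=C.reshape(-1,3).astype(int)
  g=(C.max(1)-C.min(1))<40
  for n,c,zr,r in(('lid',(560,-138),(86,103),150),('pad',(545,152),(5,20),180)):
    m=(np.hypot(*(W[:,:2]-c).T)<r)&(W[:,2]>zr[0])&(W[:,2]<zr[1])
    if n=='pad': m&=C.min(1)>150
    if n=='lid': b=m&(C.max(1)<60); print(nm,'tab',b.sum(),np.median(W[b],0) if b.any() else 0); m&=C.max(1)>=75
    p=W[m][:,:2].astype(np.float32)
    print(nm,n,m.sum(),np.median(W[m],0).round(1),cv2.minAreaRect(p))
E
```

```text
scene tab 65 [ 456.87207237 -123.71599081   95.20821773]
scene lid 2499 [ 557.3 -143.2   94.1] ((536.6504516601562, -140.79837036132812), (143.500732421875, 202.16928100585938), 79.3198471069336)
scene pad 3352 [546.9 151.3  12. ] ((540.9267578125, 151.3305206298828), (185.23143005371094, 189.84410095214844), 80.15840911865234)
top tab 46 [ 457.08064285 -123.20810913   94.25340684]
top lid 1883 [ 546.3 -141.2   93. ] ((532.2640991210938, -138.6217041015625), (142.41326904296875, 202.84112548828125), 78.99015808105469)
top pad 2475 [537.6 152.3  10.4] ((539.299560546875, 152.6310272216797), (190.14480590820312, 187.62918090820312), 80.03260040283203)
```

View pics/c1.png

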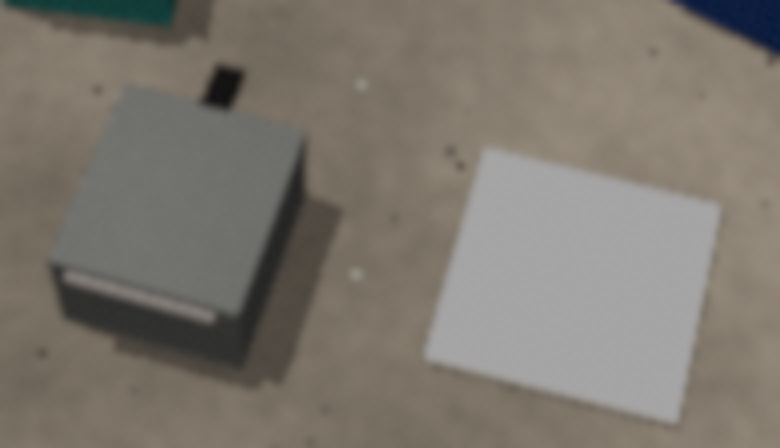

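The grey case, at scene px (226,205) with its black tab toward the robot, is the one meant. The look-alikes are teal at (203,125) and blue at (370,130). In the crop the grey lid's tab is at (223,88) and the white pad is centred near (575,285).

```bash
cat >> h.py <<'E'
def rows(tg,base=None):
    """tg: list of (x,y,z,yawdeg) world TCP -> dx,dy,dz cm, spin; base = commanded (x,y,z,yawdeg)"""
    if base is None:
        s=ctrl.read_state(); base=[*s['eef_pos'],np.degrees(s['tool_rot'][2])]
    M=R.from_euler('xyz',[np.pi,0,np.radians(base[3])]).as_matrix()
    for t in tg:
        d=M.T@(np.array(t[:3])-base[:3])/10; print(t,np.round(d,2),round(-((t[3]-base[3]+180)%360-180),1))
E
python3 - <<'E'
from h import *
b=[240.35,603.94,256.3,158.3]
rows([(480,300,256,160),],b)
rows([(451,-122,200,169)],[480,300,256,160])
E
```

```text
(480, 300, 256, 160) [-3.350e+01 -1.938e+01  3.000e-02] -1.7
(451, -122, 200, 169) [-11.71 -40.65   5.6 ] -9
```

>>> play_rows(targets=[[0,-33.5,-19.4,0,-1.7],[0,-33.5,-19.4,0,-1.7],[0,-33.5,-19.4,0,-1.7],[0,-33.5,-19.4,0,-1.7],[0,-33.5,-19.4,0,-1.7],[0,-33.5,-19.4,0,-1.7],[0,-33.5,-19.4,0,-1.7],[0,-33.5,-19.4,0,-1.7]])

```text
clock: 1.8
eef_pos: [482.1, 296.3, 256.6]
tool_rot: [-3.141, 0.001, 2.789]
force: [0.1, 0.3, 0.2]
width: 85.7
gripper_force: 0.0
```

>>> play_rows(targets=[[0.4,-11.7,-40.6,5.6,-9],[0.4,-11.7,-40.6,5.6,-9],[0.4,-11.7,-40.6,5.6,-9],[0.4,-11.7,-40.6,5.6,-9],[0.4,-11.7,-40.6,5.6,-9],[0.4,-11.7,-40.6,5.6,-9],[0.4,-11.7,-40.6,5.6,-9],[0.4,-11.7,-40.6,5.6,-9],[0.4,-11.7,-40.6,5.6,-9],[0.4,-11.7,-40.6,5.6,-9]])

```text
clock: 2.8
eef_pos: [450.0, -126.5, 200.0]
tool_rot: [-3.139, -0.0, 2.941]
force: [0.2, 0.5, 0.3]
width: 51.4
gripper_force: 0.0
```

```bash
python3 - <<'E'
from h import *
s=ctrl.read_state(); print(s['clock'],np.round(s['eef_pos'],1),np.degrees(s['tool_rot']),s['width'],s['qpos'])
a,d,W=shot('wrist','w1.png')
W=W.reshape(-1,3);C=a.reshape(-1,3).astype(int)
m=(W[:,2]>84)&(W[:,2]<104)&(np.hypot(*(W[:,:2]-(550,-142)).T)<140)
dk=m&(C.max(1)<70); g=m&~dk
for k in(dk,g): print(k.sum(),np.median(W[k],0).round(1) if k.any() else 0,cv2.minAreaRect(W[k][:,:2].astype(np.float32)) if k.any() else 0)
E
```

```text
2.8 [ 450.  -126.5  200. ] [-1.79877194e+02 -3.92382785e-03  1.68529103e+02] 51.379371323733466 [2.10995126e-01 4.57806769e-01 2.21126334e-03 2.07189481e+00
 2.03104768e-03 6.11934110e-01 1.58190766e+00]
1667 [ 456.6 -123.6   94.5] ((457.0724792480469, -116.64930725097656), (120.51087951660156, 38.67500686645508), 78.68274688720703)
15597 [ 524.8 -143.    93.7] ((523.431396484375, -138.1556396484375), (142.33377075195312, 177.07928466796875), 79.3754653930664)
```

View pics/w1.png

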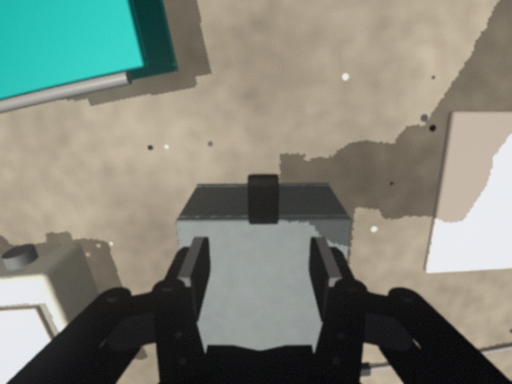

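>>> play_rows(targets=[[0.4,0,0,3,0],[0.4,0,0,6,0],[0.4,0,0,7,0],[0.4,0,0,7,0],[0.4,0,0,7,0]])

```text
clock: 3.35
eef_pos: [451.6, -121.1, 131.0]
tool_rot: [3.141, 0.001, 2.951]
force: [1.0, 0.2, 0.6]
width: 50.9
gripper_force: 0.0
```

>>> play_rows(targets=[[0.4,0,0,2,0],[0.4,0,0,3.2,0],[0.4,0,0,3.2,0],[0.8,0,0,3.2,0],[0.8,0,0,3.2,0],[0.8,0,0,3.2,0],[0.8,0,0,3.2,0]])

```text
clock: 4.05
eef_pos: [451.3, -124.0, 99.9]
tool_rot: [-3.139, 0.003, 2.948]
force: [-1.3, -5.5, 5.4]
width: 22.8
gripper_force: 58.5
```

```bash
python3 - <<'E'
from h import *
s=ctrl.read_state(); print(s['width'],s['gripper_force'],np.round(s['eef_pos'],1),s['force'],s['torque'])
# arc in tool axes: tool x = -case x(yaw169 vs -11): moves towards hinge => -tool x
r0=np.hypot(182,4);t0=np.arctan2(4,182)
for th in np.arange(0.1,1.81,.1): print(round(th,1),'dx %.2f dz %.2f'%(-(r0*np.cos(t0)-r0*np.cos(t0+th))/10,-(r0*np.sin(t0+th)-4)/10))
E
```

```text
22.83306873254198 58.51154923439026 [ 451.3 -124.    99.9] [-1.28880474 -5.48104793  5.36378849] [-1.16182823  0.38233056  0.07896752]
0.1 dx -0.13 dz -1.81
0.2 dx -0.44 dz -3.61
0.3 dx -0.93 dz -5.36
0.4 dx -1.59 dz -7.06
0.5 dx -2.42 dz -8.68
0.6 dx -3.40 dz -10.21
0.7 dx -4.54 dz -11.63
0.8 dx -5.81 dz -12.93
0.9 dx -7.20 dz -14.11
1.0 dx -8.70 dz -15.13
1.1 dx -10.30 dz -16.00
1.2 dx -11.98 dz -16.71
1.3 dx -13.72 dz -17.24
1.4 dx -15.50 dz -17.60
1.5 dx -17.31 dz -17.78
1.6 dx -19.13 dz -17.78
1.7 dx -20.94 dz -17.60
1.8 dx -22.72 dz -17.23
```

>>> play_rows(targets=[[0.8,-0.13,0,-1.81,0],[0.8,-0.44,0,-3.61,0],[0.8,-0.93,0,-5.36,0],[0.8,-1.59,0,-7.06,0],[0.8,-2.42,0,-8.68,0],[0.8,-3.4,0,-10.21,0],[0.8,-3.4,0,-10.21,0]])

```text
clock: 4.75
eef_pos: [487.6, -131.0, 203.1]
tool_rot: [-3.139, 0.009, 2.949]
force: [3.3, -5.6, -6.1]
width: 22.4
gripper_force: 59.9
```

>>> play_rows(targets=[[0.8,-1.14,0,-1.42,0],[0.8,-2.41,0,-2.72,0],[0.8,-3.8,0,-3.9,0],[0.8,-5.3,0,-4.92,0],[0.8,-6.9,0,-5.79,0],[0.8,-8.58,0,-6.5,0],[0.8,-8.58,0,-6.5,0]])

```text
clock: 5.45
eef_pos: [568.7, -146.7, 265.2]
tool_rot: [-3.139, -0.0, 2.948]
force: [0.6, -4.9, -8.2]
width: 23.0
gripper_force: 60.5
```

>>> play_rows(targets=[[0.8,-1.74,0,-0.53,0],[0.8,-3.52,0,-0.89,0],[0.8,-5.33,0,-1.07,0],[0.8,-7.15,0,-1.07,0],[0.8,-8.96,0,-0.89,0],[0.8,-10.3,0,-0.6,0],[0.8,-10.3,0,-0.6,0]])

```text
clock: 6.15
eef_pos: [668.9, -166.0, 271.1]
tool_rot: [-3.139, -0.002, 2.949]
force: [-2.4, -4.3, -1.4]
width: 22.0
gripper_force: 58.7
```

>>> play_rows(targets=[[0.4,0,0,0,0],[0.4,0,0,0,0],[0.4,0,0,0,0],[0.4,0,0,-3,0],[0.4,0,0,-6,0],[0.4,0,0,-8,0],[0.4,4,0,-8,0],[0.4,8,0,-8,0],[0.4,12,0,-8,0],[0.4,16,0,-8,0]])

```text
clock: 7.15
eef_pos: [511.0, -132.7, 352.0]
tool_rot: [3.141, 0.002, 2.95]
force: [0.7, -0.3, 0.3]
width: 51.3
gripper_force: 0.0
```

```bash
cat > meas.py <<'E'
from h import *
s=ctrl.read_state(); print(s['clock'],np.round(s['eef_pos'],1),np.degrees(s['tool_rot'][2]),s['width'])
a,d,W=shot('wrist','w2.png'); np.savez('w2',W=W,a=a)
for n in('rack','rack_post','rack_raised','case'):
    for r in ctrl.trace('wrist',n)[:1]: print(n,r['confidence'],np.round(r['bbox']),np.nanmedian(W[r['pixels']],0).round(1))
b,_,W2=shot('top'); c,_,W3=shot('scene'); np.savez('s1',b=b,c=c,W2=W2,W3=W3)
cv2.imwrite('pics/t1.png',np.hstack([cv2.resize(a,(400,300)),cv2.resize(c[120:270,130:330],(400,300))])[...,::-1])
E
python3 meas.py
```

```text
7.15 [ 511.  -132.7  352. ] 169.0406539200199 51.27100857561749
rack 0.58 [212. 123. 303. 212.] [ 542.2 -141.9   23.4]
rack_post 0.88 [214. 123. 300. 213.] [ 542.3 -141.9   23.4]
rack_raised 0.79 [213. 121. 301. 209.] [ 542.8 -142.1   23.4]
case 0.71 [198. 110. 322. 350.] [ 643.9 -158.   135.7]
```

View pics/t1.png

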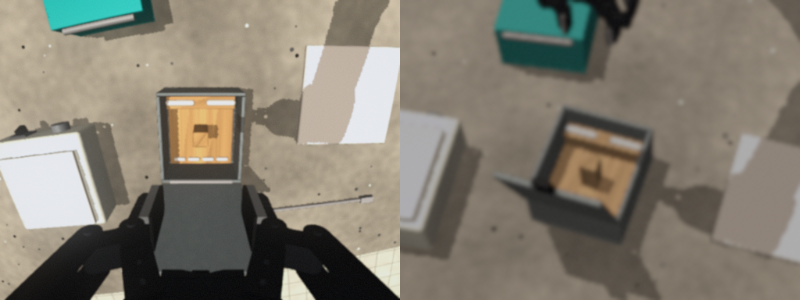

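The lid stands open in the wrist view at about (205,220). The rack is in the case with its raised end (two white bars) at the front (195,103), and the post is near (202,135). I'll measure the post and the case rim from depth.

```bash
python3 - <<'E'
from h import *
z=np.load('w2.npz');s=np.load('s1.npz')
for n,W in(('w',z['W']),('top',s['W2']),('sc',s['W3'])):
  W=W.reshape(-1,3); W=W[~np.isnan(W[:,0])]
  q=(W[:,:2]-(552,-142.5)); c,sn=np.cos(np.radians(-11)),np.sin(np.radians(-11)); L=q@np.array([[c,-sn],[sn,c]])
  p=W[(np.abs(L)<30).all(1)&(W[:,2]>72)&(W[:,2]<95)]
  if len(p)>3: print(n,'post',len(p),np.median(p,0).round(1),cv2.minAreaRect(p[:,:2].astype(np.float32)))
  rm=(np.abs(L)<90).all(1)&(L[:,0]<62)&(W[:,2]>79)&(W[:,2]<92)&((np.abs(L)>55).any(1))
  print(n,'rim',rm.sum(),cv2.minAreaRect(W[rm][:,:2].astype(np.float32)),np.median(W[rm,2]))
  for sd in(-1,1): k=rm&(L[:,1]*sd>60)&(np.abs(L[:,0])<55); print(' side',sd,np.median(L[k,1]).round(1))
  k=rm&(L[:,0]<-65)&(np.abs(L[:,1])<55); print(' front',np.median(L[k,0]))
  bl=(np.abs(L)<66).all(1)&(L[:,0]<-40)&(W[:,2]>44)&(W[:,2]<62); print(' block',bl.sum(),cv2.minAreaRect(W[bl][:,:2].astype(np.float32)))
E
```

```text
w post 394 [ 548.4 -143.4   80.6] ((549.1425170898438, -143.66741943359375), (25.311084747314453, 25.41510772705078), 79.33605194091797)
w rim 1616 ((542.1925048828125, -141.4022216796875), (142.92396545410156, 143.3252716064453), 79.02713012695312) 85.25214517487368
 side -1 -68.1
 side 1 66.6
 front -78.94687103525321
 block 1195 ((499.46148681640625, -132.9403076171875), (130.66302490234375, 24.921998977661133), 79.0376205444336)
top rim 87 ((542.4359130859375, -71.31973266601562), (142.6846160888672, 42.98369598388672), 6.8190813064575195) 84.694488196762
 side -1 nan
 side 1 68.6
 front -82.57950330967168
 block 31 ((500.87554931640625, -90.94905853271484), (32.11172866821289, 12.48204231262207), 83.78022766113281)
sc post 82 [ 552.4 -142.8   80.4] ((551.4202270507812, -143.99180603027344), (25.74235725402832, 28.12430191040039), 76.33592224121094)
sc rim 312 ((540.8170776367188, -142.04238891601562), (145.3479461669922, 141.20529174804688), 77.68894958496094) 85.07693171857352
 side -1 -68.7
 side 1 67.8
 front -76.48696325834558
 block 262 ((496.75604248046875, -136.220703125), (123.76617431640625, 21.948579788208008), 81.18598937988281)
  return _methods._mean(a, axis=axis, dtype=dtype,
  ret = ret.dtype.type(ret / rcount)
```

```bash
python3 - <<'E'
from h import *
rows([(550,-143.3,140,169.0),(550,-143.3,68,169.0)])
print(ctrl.read_state()['eef_pos'])
E
```

```text
(550, -143.3, 140, 169.0) [-3.73 -0.26 21.17] 0.0
(550, -143.3, 68, 169.0) [-3.73 -0.26 28.37] 0.0
[ 513.91881851 -133.63198949  351.74741719]
```

>>> play_rows(targets=[[0.4,-3.7,-0.26,4,0],[0.4,-3.7,-0.26,8,0],[0.4,-3.7,-0.26,12,0],[0.4,-3.7,-0.26,16,0],[0.4,-3.7,-0.26,19,0],[0.4,-3.7,-0.26,21,0],[0.4,-3.7,-0.26,21,0],[0.4,-3.7,-0.26,21,0]])

```text
clock: 8.3
eef_pos: [549.3, -143.4, 141.2]
tool_rot: [3.142, 0.0, 2.95]
force: [-0.1, 0.5, 0.7]
width: 51.1
gripper_force: 0.0
```

```bash
python3 - <<'E'
from h import *
s=ctrl.read_state(); print(s['clock'],np.round(s['eef_pos'],1),np.degrees(s['tool_rot']),s['width'])
a,d,W=shot('wrist','w3.png'); np.savez('w3',W=W,a=a)
W=W.reshape(-1,3); W=W[~np.isnan(W[:,0])]
q=W[:,:2]-s['eef_pos'][:2]
p=W[(np.abs(q)<30).all(1)&(W[:,2]>72)&(W[:,2]<90)]
print(len(p),cv2.minAreaRect(p[:,:2].astype(np.float32)),np.median(p[:,2]))
E
```

```text
8.3 [ 549.3 -143.4  141.2] [1.79995275e+02 5.74198529e-03 1.69005039e+02] 51.08989422371769
1680 ((549.37841796875, -143.61825561523438), (25.9656982421875, 26.5152645111084), 78.3971939086914) 80.52628217416259
```

View pics/w3.png

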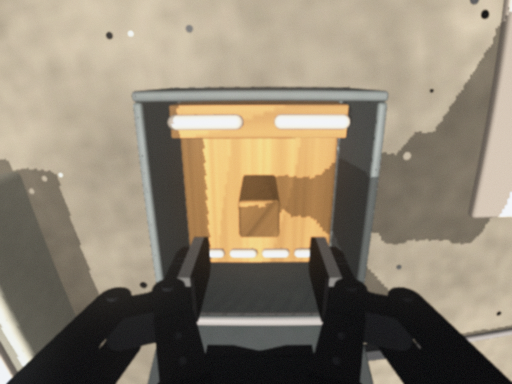

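The post top is at (260,218), centred between the fingers; the raised block with its two white bars is at row 120, the front. I'll descend and grip.

>>> play_rows(targets=[[0.4,0,0,2.5,0],[0.4,0,0,5,0],[0.4,0,0,7.4,0],[0.4,0,0,7.4,0],[0.4,0,0,7.4,0],[0.8,0,0,7.4,0],[0.8,0,0,7.4,0],[0.8,0,0,7.4,0],[0.8,0,0,7.4,0]])

```text
clock: 9.25
eef_pos: [549.7, -143.7, 69.2]
tool_rot: [-3.141, 0.003, 2.949]
force: [0.5, -0.5, 7.0]
width: 25.4
gripper_force: 60.4
```

>>> play_rows(targets=[[0.8,0,0,-0.5,0],[0.8,0,0,-1.5,0],[0.8,0,0,-3,0],[0.8,0,0,-4.5,0],[0.8,0,0,-6,0],[0.8,0,0,-8,0],[0.8,0,0,-10,0],[0.8,0,0,-12,0],[0.8,0,0,-13,0],[0.8,0,0,-13,0]])

```text
clock: 10.25
eef_pos: [549.1, -143.5, 199.0]
tool_rot: [-3.142, 0.003, 2.949]
force: [0.5, 0.7, -2.1]
width: 25.4
gripper_force: 59.1
```

```bash
python3 - <<'E'
from h import *
s=ctrl.read_state(); print(s['clock'],np.round(s['eef_pos'],1),np.degrees(s['tool_rot']),s['width'],s['gripper_force'],s['force'],s['torque'],s['qpos'])
E
```

```text
10.25 [ 549.1 -143.5  199. ] [-1.79996347e+02  1.69084064e-01  1.68992647e+02] 25.358046821850863 59.132341146469116 [ 0.53825419  0.6748398  -2.05078437] [-0.01761047 -0.02115917 -0.02128472] [ 2.04724520e-01  5.79294265e-01  2.21849916e-03  1.81470626e+00
 -1.76095525e-03  7.44642335e-01  1.58655408e+00]
```

```bash
python3 - <<'E'
from h import *
rows([(540,152,190,79)])
E
```

```text
(540, 152, 190, 79) [ 6.54 28.83  0.9 ] 90.0
```

>>> play_rows(targets=[[0.8,0.4,2,0,0],[0.8,1,5,0,0],[0.8,1.8,8,0.1,4],[0.8,2.5,11,0.3,11],[0.8,3.2,14,0.5,18],[0.8,4,17,0.7,25],[0.8,4.6,20,0.9,32],[0.8,5.2,23,0.9,39],[0.8,6,26,0.9,46],[0.8,6.5,28.8,0.9,53]])

```text
clock: 11.25
eef_pos: [538.1, 153.3, 187.1]
tool_rot: [-3.139, -0.001, 2.02]
force: [-0.1, -0.4, -2.1]
width: 25.5
gripper_force: 59.5
```

>>> play_rows(targets=[[0.8,0,0,0,7],[0.8,0,0,0,14],[0.8,0,0,0,21],[0.8,0,0,0,28],[0.8,0,0,0,34],[0.8,0,0,0,37],[0.8,0,0,0,37],[0.8,0,0,0,37]])

```text
clock: 12.05
eef_pos: [539.0, 151.8, 187.6]
tool_rot: [-3.14, 0.001, 1.38]
force: [0.4, -0.6, -3.4]
width: 24.8
gripper_force: 59.6
```

```bash
python3 - <<'E'
from h import *
s=ctrl.read_state(); print(s['clock'],np.round(s['eef_pos'],1),np.degrees(s['tool_rot']),s['width'])
a,d,W=shot('wrist'); b,_,W2=shot('top'); c,_,W3=shot('scene')
cv2.imwrite('pics/p1.png',np.hstack([cv2.resize(a,(400,300)),cv2.resize(c[120:270,200:400],(400,300))])[...,::-1])
for r in ctrl.trace('wrist','heat_pad')[:1]:
    w=W[r['pixels']]; w=w[(w[:,2]>5)&(w[:,2]<18)]; print(r['confidence'],cv2.minAreaRect(w[:,:2].astype(np.float32)))
rows([(540,152,73,79)])
E
```

```text
12.05 [539.  151.8 187.6] [-1.79923783e+02  5.09027880e-02  7.90842741e+01] 24.823015114468994
0.63 ((554.802734375, 226.70327758789062), (36.730995178222656, 190.2834014892578), 79.79875183105469)
(540, 152, 73, 79) [ 0.04  0.05 11.52] 0.0
```

View pics/p1.png

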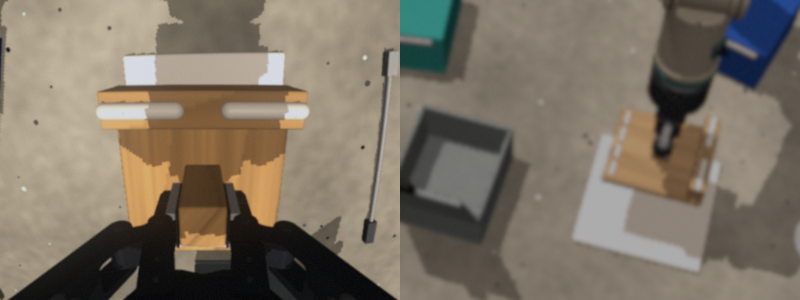

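The rack is held level above the pad, with its raised end (left-hand image, about (205,110)) pointing away from the case. I'll lower it.

>>> play_rows(targets=[[0.8,0.1,0,3,0],[0.8,0.1,0,6,0],[0.8,0.1,0,8.5,0],[0.8,0.1,0,10,0],[0.8,0.1,0,10.8,0],[0.8,0.1,0,11.2,0],[0.8,0.1,0,11.4,0],[0.8,0.1,0,11.4,0],[0.8,0.1,0,11.4,0]])

```text
clock: 13.15
eef_pos: [540.3, 152.9, 75.1]
tool_rot: [3.14, -0.001, 1.379]
force: [0.2, -0.7, -2.3]
width: 24.9
gripper_force: 59.5
```

>>> play_rows(targets=[[0.8,0,0,0.1,0],[0.8,0,0,0.2,0],[0.8,0,0,0.25,0],[0.8,0,0,0.25,0]])

```text
clock: 13.55
eef_pos: [540.2, 153.1, 73.2]
tool_rot: [3.141, -0.001, 1.379]
force: [-1.5, 1.1, 7.1]
width: 25.6
gripper_force: 61.1
```

Contact. I'll open, back off upward and check.

>>> play_rows(targets=[[0.6,0,0,0.25,0],[0.4,0,0,0.25,0],[0.4,0,0,0.25,0],[0.4,0,0,0.25,0],[0.4,0,0,-2,0],[0.4,0,0,-5,0],[0.4,0,0,-7.5,0],[0.4,0,0,-7.5,0],[0.4,0,0,-7.5,0]])

```text
clock: 14.45
eef_pos: [539.8, 153.0, 147.2]
tool_rot: [3.141, -0.001, 1.379]
force: [0.3, 0.1, -0.5]
width: 51.5
gripper_force: 0.0
```

```bash
cat > m3.py <<'E'
from h import *
s=ctrl.read_state(); print(s['clock'],np.round(s['eef_pos'],1),np.degrees(s['tool_rot']),s['width'])
a,d,W=shot('wrist'); c,_,W3=shot('scene'); 
cv2.imwrite('pics/p2.png',np.hstack([cv2.resize(a,(400,300)),cv2.resize(c[120:270,200:400],(400,300))])[...,::-1])
for n,W in(('w',W),('sc',W3)):
  W=W.reshape(-1,3); W=W[~np.isnan(W[:,0])]
  q=W[:,:2]-s['eef_pos'][:2]
  p=W[(np.abs(q)<30).all(1)&(W[:,2]>76)&(W[:,2]<94)]
  print(n,len(p),cv2.minAreaRect(p[:,:2].astype(np.float32)),np.median(p[:,2]))
  p=W[(np.abs(q)<100).all(1)&(W[:,2]>48)&(W[:,2]<66)]
  print(n,len(p),cv2.minAreaRect(p[:,:2].astype(np.float32)),np.median(p[:,2]))
E
python3 m3.py
```

```text
14.45 [539.8 153.  147.2] [ 1.79962686e+02 -3.60476615e-02  7.90121254e+01] 51.452848367738646
w 1653 ((540.4181518554688, 153.0654754638672), (26.850749969482422, 25.948780059814453), 78.94158935546875) 84.44708139775892
w 6267 ((548.1067504882812, 192.5128936767578), (58.35841369628906, 119.0986099243164), 79.09502410888672) 57.10536786283171
sc 29 ((548.1341552734375, 151.38143920898438), (24.808555603027344, 9.096571922302246), 79.05529022216797) 85.22587354089796
sc 304 ((547.348388671875, 206.77951049804688), (92.85899353027344, 102.72173309326172), 42.74406051635742) 58.92019759722871
```

View pics/p2.png

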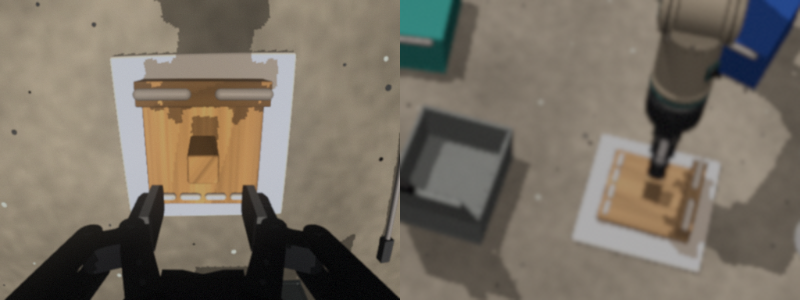

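The rack lies flat and free on the middle of the pad: post at about (203,165) in the left image, and a quarter turn round. I'll regrip it.

>>> play_rows(targets=[[0.4,0,0,0,0],[0.4,0,0,2.5,0],[0.4,0,0,5,0],[0.4,0,0,7.4,0],[0.4,0,0,7.4,0],[0.4,0,0,7.4,0],[0.8,0,0,7.4,0],[0.8,0,0,7.4,0],[0.8,0,0,7.4,0],[0.8,0,0,7.4,0]])

```text
clock: 15.55
eef_pos: [540.5, 153.0, 74.1]
tool_rot: [3.14, -0.001, 1.379]
force: [-0.1, 0.3, 6.4]
width: 25.2
gripper_force: 60.9
```

>>> play_rows(targets=[[0.8,0,0,-0.5,0],[0.8,0,0,-1.5,0],[0.8,0,0,-3,0],[0.8,0,0,-5,0],[0.8,0,0,-7,0],[0.8,0,0,-9,0],[0.8,0,0,-11,0],[0.8,0,0,-13,0],[0.8,0,0,-13,0],[0.8,0,0,-13,0]])

```text
clock: 16.55
eef_pos: [539.3, 152.9, 202.9]
tool_rot: [-3.141, -0.0, 1.379]
force: [-0.5, -0.5, -3.6]
width: 25.3
gripper_force: 59.8
```

```bash
python3 - <<'E'
from h import *
s=ctrl.read_state(); print(s['clock'],np.round(s['eef_pos'],1),np.degrees(s['tool_rot']),s['width'],s['gripper_force'])
rows([(548,0,205,34),(548,-143,205,-11)])
z=np.load('w3.npz'); W=z['W'].reshape(-1,3); W=W[~np.isnan(W[:,0])]
# case wall inner faces, from near view w3 (case local, about 549.4,-143.5, yaw -11)
c,sn=np.cos(np.radians(-11)),np.sin(np.radians(-11)); L=(W[:,:2]-(549.4,-143.6))@np.array([[c,-sn],[sn,c]])
rim=(W[:,2]>82)&(W[:,2]<90)
for sd in(-1,1):
    k=rim&(L[:,1]*sd>58)&(L[:,1]*sd<80)&(np.abs(L[:,0])<50); print('y rim',sd,np.percentile(L[k,1],[5,50,95]).round(1),k.sum())
k=rim&(L[:,0]<-60)&(L[:,0]>-90)&(np.abs(L[:,1])<50); print('front rim',np.percentile(L[k,0],[5,50,95]).round(1))
f=(np.abs(L[:,0])<50)&(W[:,2]>25)&(W[:,2]<75)&(np.abs(L[:,1])>58)&(np.abs(L[:,1])<72)
for sd in(-1,1): print('y wall',np.percentile(L[f&(L[:,1]*sd>0),1],[10,50,90]).round(1))
k=rim&(L[:,0]<-60)&(np.abs(L[:,1])<70); P=L[k]; print('yaw resid deg',np.degrees(np.polyfit(P[:,1],P[:,0],1)[0]))
E
```

```text
16.55 [539.3 152.9 202.9] [-1.79989098e+02 -1.58742215e-02  7.90067622e+01] 25.31794864954748 59.77563679218292
(548, 0, 205, 34) [-14.85   3.77  -0.21] 45.0
(548, -143, 205, -11) [-28.88   6.49  -0.21] 90.0
y rim -1 [-69.8 -66.6 -64.4] 1464
y rim 1 [65.2 67.3 70.3] 1359
front rim [-79.  -76.3 -73.5]
y wall [-65.1 -64.8 -64.4]
y wall [65.1 65.3 65.6]
yaw resid deg -0.011299667435654605
```

>>> play_rows(targets=[[0.8,-1,0.3,-0.2,7],[0.8,-2,0.5,-0.2,14],[0.8,-3.5,1,-0.2,22],[0.8,-5,1.2,-0.2,30],[0.8,-6.5,1.5,-0.2,38],[0.8,-8,1.8,-0.2,46],[0.8,-9.5,2.1,-0.2,54],[0.8,-11,2.5,-0.2,62],[0.8,-12.5,2.8,-0.2,70],[0.8,-14,3.2,-0.2,78]])

```text
clock: 17.55
eef_pos: [543.3, 8.9, 203.4]
tool_rot: [3.142, 0.003, 0.012]
force: [0.1, 0.0, -3.6]
width: 25.3
gripper_force: 59.7
```

>>> play_rows(targets=[[0.8,0,0,0,7],[0.8,0,0,0,12],[0.8,0,0,0,12],[0.8,0,0,0,12]])

```text
clock: 17.95
eef_pos: [543.8, 9.4, 203.9]
tool_rot: [3.141, 0.002, -0.19]
force: [1.4, 0.3, -3.1]
width: 25.0
gripper_force: 59.7
```

```bash
python3 - <<'E'
from h import *
s=ctrl.read_state(); print(s['clock'],np.round(s['eef_pos'],1),np.degrees(s['tool_rot']),s['width'],s['gripper_force'])
rows([(549.2,-143.3,205,-11),(549.2,-143.3,70,-11)])
E
```

```text
17.95 [543.8   9.4 203.9] [ 1.79957078e+02  1.08243760e-01 -1.08736260e+01] 24.95055514591022 59.696667194366455
(549.2, -143.3, 205, -11) [ 3.41 14.9  -0.11] 0.1
(549.2, -143.3, 70, -11) [ 3.41 14.9  13.39] 0.1
```

>>> play_rows(targets=[[0.8,0.6,3,0,0.1],[0.8,1.4,6,0,0.1],[0.8,2,9,0,0.1],[0.8,2.7,12,0,0.1],[0.8,3.2,14,0,0.1],[0.8,3.4,14.9,0,0.1],[0.8,3.4,14.9,0,0.1],[0.8,3.4,14.9,0,0.1],[0.8,3.4,14.9,0,0.1]])

```text
clock: 18.85
eef_pos: [549.5, -141.5, 204.5]
tool_rot: [-3.14, 0.001, -0.191]
force: [0.5, -0.2, -3.0]
width: 25.3
gripper_force: 60.2
```

```bash
python3 - <<'E'
from h import *
for i in range(3):
  s=ctrl.read_state(); print(s['clock'],np.round(s['eef_pos'],1),np.degrees(s['tool_rot'])); 
  if i<2: a,d,W=shot('scene' if i else 'wrist')
rows([(549.2,-143.3,110,-11),(549.2,-143.3,69.5,-11)])
E
```

```text
18.85 [ 549.5 -141.5  204.5] [-1.79918185e+02  5.52172288e-02 -1.09552809e+01]
18.9 [ 549.5 -141.7  204.6] [-1.79936992e+02  4.12174662e-02 -1.09558428e+01]
18.95 [ 549.5 -142.   204.7] [-1.79955454e+02  3.02244184e-02 -1.09747079e+01]
(549.2, -143.3, 110, -11) [-0.01  0.14  9.47] 0.0
(549.2, -143.3, 69.5, -11) [-1.000e-02  1.400e-01  1.352e+01] 0.0
```

>>> play_rows(targets=[[0.8,0,0.1,2,0],[0.8,0,0.1,4,0],[0.8,0,0.1,4.8,0],[0.8,0,0.1,4.8,0],[0.8,0,0.1,4.8,0],[0.8,0,0.1,4.8,0]])

```text
clock: 19.55
eef_pos: [549.8, -144.8, 157.8]
tool_rot: [3.141, -0.002, -0.194]
force: [0.1, -0.9, -3.2]
width: 25.6
gripper_force: 60.1
```

>>> play_rows(targets=[[0.8,0,-0.1,0,0],[0.8,0,-0.1,0,0],[0.8,0,-0.1,0.6,0],[0.8,0,-0.1,1.2,0],[0.8,0,-0.1,1.8,0],[0.8,0,-0.1,2.4,0],[0.8,0,-0.1,3,0],[0.8,0,-0.1,3,0]])

```text
clock: 20.35
eef_pos: [548.8, -143.2, 125.8]
tool_rot: [-3.141, 0.002, -0.194]
force: [-0.0, 0.0, -3.0]
width: 25.1
gripper_force: 60.1
```

>>> play_rows(targets=[[0.8,0,0,1,0],[0.8,0,0,2,0],[0.8,0,0,3,0],[0.8,0,0,4,0],[0.8,0,0,4.6,0],[0.8,0,0,5,0],[0.8,0,0,5.3,0],[0.8,0,0,5.4,0],[0.8,0,0,5.4,0]])

```text
clock: 21.25
eef_pos: [549.5, -143.6, 73.0]
tool_rot: [-3.142, -0.0, -0.194]
force: [-0.1, 0.7, -2.7]
width: 25.5
gripper_force: 60.3
```

>>> play_rows(targets=[[0.8,0,0,0.1,0],[0.8,0,0,0.2,0],[0.8,0,0,0.3,0],[0.8,0,0,0.35,0],[0.8,0,0,0.35,0]])

```text
clock: 21.75
eef_pos: [549.4, -143.5, 70.2]
tool_rot: [-3.141, -0.001, -0.194]
force: [-2.2, 0.8, 4.4]
width: 25.5
gripper_force: 61.3
```

On the floor. I'll release and go up.

>>> play_rows(targets=[[0.6,0,0,0,0],[0.4,0,0,0,0],[0.4,0,0,0,0],[0.4,0,0,0,0],[0.4,0,0,-2,0],[0.4,0,0,-5,0],[0.4,0,0,-9,0],[0.4,0,0,-13,0],[0.4,0,0,-17,0],[0.4,0,0,-21,0]])

```text
clock: 22.75
eef_pos: [549.1, -143.5, 281.0]
tool_rot: [3.141, 0.0, -0.194]
force: [0.3, -0.7, 0.0]
width: 51.2
gripper_force: 0.0
```

>>> play_rows(targets=[[0.4,-3,4,0,0],[0.4,-5,8,0,0],[0.4,-5,8,0,0],[0.4,-5,8,0,0]])

```text
clock: 23.15
eef_pos: [484.4, -213.1, 279.7]
tool_rot: [-3.141, -0.001, -0.197]
force: [1.8, 1.0, 0.1]
width: 51.3
gripper_force: 0.0
```

```bash
python3 - <<'E'
from h import *
s=ctrl.read_state(); print(s['clock'],np.round(s['eef_pos'],1))
a,d,W=shot('wrist'); c,_,W3=shot('scene'); b,_,W2=shot('top')
cv2.imwrite('pics/p3.png',np.hstack([cv2.resize(a,(400,300)),cv2.resize(c[130:280,150:350],(400,300))])[...,::-1])
for n,W in(('w',W),('sc',W3),('top',W2)):
  W=W.reshape(-1,3); W=W[~np.isnan(W[:,0])]
  co,sn=np.cos(np.radians(-11)),np.sin(np.radians(-11)); L=(W[:,:2]-(549.2,-143.3))@np.array([[co,-sn],[sn,co]])
  p=W[(np.abs(L)<30).all(1)&(W[:,2]>72)&(W[:,2]<92)]
  if len(p)>9: print(n,'post',len(p),cv2.minAreaRect(p[:,:2].astype(np.float32)),np.median(p[:,2]))
  for sd in(-1,1):
    k=(np.abs(L[:,0]*sd-57)<8)&(np.abs(L[:,1])<50)
    if k.sum()>5: print(n,'end',sd,k.sum(),np.median(W[k,2]).round(1), [np.median(W[k&(L[:,1]*t>15),2]).round(1) for t in(-1,1)])
  k=(L[:,0]>70)&(L[:,0]<200)&(np.abs(L[:,1])<72)&(W[:,2]>120)&(W[:,2]<290); k2=L[k][:,0],W[k,2]
  if k.sum()>50: print(n,'lid tilt',np.degrees(np.polyfit(k2[1],k2[0],1)[0]),'top',k2[1].max())
E
```

```text
23.15 [ 484.4 -213.1  279.7]
w post 653 ((550.4282836914062, -144.1669464111328), (25.50708770751953, 25.101072311401367), 78.39957427978516) 80.36644269729015
w end -1 3009 314.1 [np.float64(315.3), np.float64(23.4)]
w end 1 1532 54.0 [np.float64(56.2), np.float64(56.5)]
w lid tilt 18.81100138641347 top 140.51418666710742
sc post 80 ((551.54931640625, -143.59024047851562), (25.64430046081543, 27.61768913269043), 77.36101531982422) 80.09976449758483
sc end -1 827 600.2 [np.float64(585.5), np.float64(23.6)]
sc lid tilt 17.8647998204244 top 273.334174341937
top end -1 128 663.9 [np.float64(664.0), np.float64(nan)]
top lid tilt 20.156046682545266 top 274.1713399437649
  return _methods._mean(a, axis=axis, dtype=dtype,
  ret = ret.dtype.type(ret / rcount)
```

View pics/p3.png

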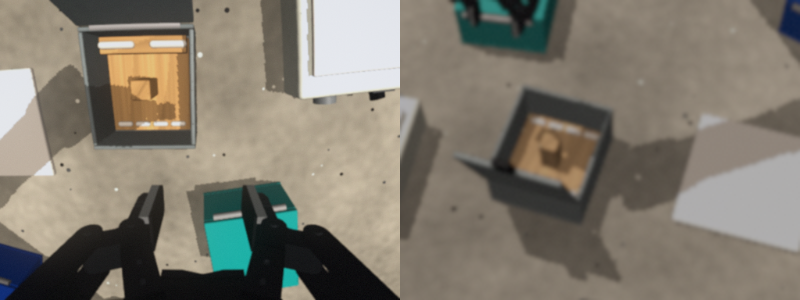

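The rack is fully home: post top at 80 mm, raised block toward the hinge at (140,45), small bars at the front at (150,125). The lid is at its stop, about 19° past upright, and the gripper is clear.

```bash
python3 -c "
from cell import ctrl
print(ctrl.finish_job())"
```

```text
the job is handed in; nothing more can be done
None
```

The job is handed in: the rack was set on the heat pad a quarter turn round and released, then put back fully home with its raised end at the hinge side, and the lid was left open; the robot's clock stood at about 23 s of the 67 s allowed.

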